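Lock the polish testers in their dock

ROBOT

A 6-joint arm with a two-finger parallel gripper is mounted at the origin on a cart in front of the work surface, level with it; the furniture and walls round the work are solid. World frame = base frame: x ahead of the robot, y to its left, z up, the work surface at z = 0. Lengths are in m, angles in rad, forces in N, time in s.
With the tool pointing down it reaches from about 0.3 to 1 m from the base axis. Payload 5.1 kg.
Tool frame: the origin (TCP) lies midway between the tips of the shut fingers; the grasp point (between the pads) lies 19 mm behind it; z points along the fingers, y is the line along which they close (so a half turn about z gives the same grasp; the last joint's range is limited). The gripper opens to 95 mm and grips with 3 to 60 N. Pads are 20 mm wide; open, the fingers measure 119 mm over their backs; the gripper's body (75 mm by 180 mm) begins 59 mm behind the grasp point.
Start: joints at [-1.183, 0.124, 1.65, -0, 1.367, -0.083], TCP at [0.295, -0.579, 0.215] pointing down, gripper open.
Joint ranges: [-2.61, 2.61], [-1.02, 2.33], [0.03, 2.71], [-1.35, 4.49], [0.32, 2.68], [-2.91, 2.91]. Speed limits (rad/s): [2.57, 2.57, 3.14, 3.14, 3.14, 3.14].

INTERFACE

Orientations are given as a unit quaternion [w, x, y, z].
In Python, from plant import r gives the robot as it stands.
- The arm moves only by the tool step_arm, never from a script. Its argument "motion" is one flat list of numbers, 5 for each row, row after row: the shift along the tool's x, y, z each as a share of 0.025 m, from -1 to 1, then the turn about the tool's z as a share of 0.08 rad, from -1 to 1, then the gripper's target within -1 to 1 (shut at 1, half-way at 0, fully open at -1). A call has exactly 5 rows; each row shifts and turns the commanded pose from where the row before left it, along the tool's axes as they then stand; what a row does not reach is not made up. A row lasts 1/10 s, in which the tool goes at most 50 mm and 8.59 degrees, less where a joint would pass 70% of its speed; a pose out of reach is approached as far as the arm can. A call with a number of a shift or a turn outside -1 to 1 is refused whole. A call with a gripper value outside its range is refused whole. The fingers move at their own pace and stop on an object; the grip force is fixed at half the most. Time passes only in rows, so rows that do not move let the fingers close, or fill a call up. It gives the time, the measured TCP pose, the force, the opening and the grip force at its end, in the units of the state.
- r.read_state(): the state, without advancing time (a new reading comes with each control period).
- r.capture(name): name is "scene" or "top" or "wrist"; returns a dict with "frame" (384x512x3 uint8, red, green, blue), "K" (3x3 intrinsics, pixels), "R" (3x3) and "t" (3): a world point X has camera coordinates R X + t. Camera axes: x right, y down, z forward; pixel columns grow to the right and rows downward; lengths in m; the calibration is good to about 2 mm. A picture is of the moment at which its call begins. There is no depth.
- r.close_job(): hands the job in; it is judged then, once.
The state is a dict: "clock": time; "joint_pos": joint angles; "qd": joint speeds; "joint_torque": joint torques, N m; "ee_pos": TCP position; "orientation": TCP orientation; "force": force on the tool from outside, world axes, zero at the start; "wrist_torque": the same for the moment, N m; "width": opening from 0.0 (shut) to 1.0 (fully open); "gripper_force": force on a finger pad.
Only numpy, scipy, OpenCV 4.12 (cv2) and the standard library are available. Lean on these libraries where they do the work, as an engineer would, in place of code of your own. Each camera call takes 0.05 s, during which the arm holds its last target. There are 200 camera calls.

TASK

Closing time: lock the nail polish tester caddy into its dock on the counter. The dock's C-hook has been clicked shut empty, so throw its red ratchet pawl over, swing the hook fully open, slide the caddy gently all the way home, then push the hook round by its peg through the caddy's eye to its stop and leave the pawl dropped back down so that it holds. Do not tip the polishes, do not force the caddy or the hook, and leave the other things on the counter alone.

Things in the scene. Friction and masses are not known exactly. Their poses are not given: they have to be found in the camera images.
- dock: Fixed black dock. Origin on the worktop under the hook's vertical pivot; +x is the way the caddy slides in (it comes from -x), z up. Guide cheeks 24 high, 126 apart, x = -152 to -76, flared out to x = -181; a 26 high cross bar, face at x = -84, stops the caddy's front wall. No floor between the cheeks. A round housing, radius 40, 35 high, carries the hook's hub.
- eye_home (a point): Fixed point of the dock, (-60, 0, 50) in its frame: where the caddy's eye is centred when the caddy is fully home. The hook's wire passes through it.
- hook (a joint): Angle of the steel C-hook about the dock's vertical pivot: 0 fully open, 1.745 fully closed (both end stops). Closes counter-clockwise from above. Drag about 1 N at the peg, no spring. With the pawl down it clicks forward but cannot go back past a tooth; the two teeth hold near 0.9 and, the last, 1.6 rad.
- hook_peg (a point): On the hook's upright push peg, 60 from the pivot, at height 85. Steel pin 10 in diameter, free from height 54 up, with a red knob 16 in diameter at height 84 to 101. At joint 0 it stands at -5 deg about the pivot (from dock +x, counter-clockwise positive) and turns with the joint. Push it with closed fingers round the pivot.
- hook_tip (a point): Free tapered tip of the hook's 8 mm wire, an arc of radius 60 about the pivot at height 50 (top 54), from the peg to this tip 120 deg further counter-clockwise. Closing, the tip goes from 115 deg on the dock's +y side through 180 deg (eye_home) to 215 deg.
- pawl (a joint): Ratchet pawl: about 0 down (steel nose on the hub between teeth; up to 0.25 with the nose on a tooth), 1.65 thrown over (hook free both ways). Turns on a level pin along dock y at (-37.5, -24, 66) in the dock frame. Its weight keeps it either way; it topples over at roughly 1.0.
- pawl_tab (a point): On the pawl's red thumb tab (14 wide, 7 thick, reaching 42 from the pin), 40 from the pin. Pawl down: the tab stands upright; push it toward dock -x, well past 1.0 rad, to throw the pawl over. Thrown over: it lies flat toward dock -x, its top at height 70.
- pawl_nose (a point): End of the pawl's steel nose arm, 12 wide, 40 from the pin, 115 deg from the tab. Pawl down: it points to dock +x and slightly down, onto the hub. Thrown over: it stands up, leaning 20 deg to +x; push it toward dock +x to drop the pawl again.
- caddy: Loose white tester caddy, 52 (x) by 118 (y), 0.35 kg, with three polishes in wells. Origin at the centre of its underside; +x is its front, with the eye. Its back (face at x = -26) is a full-width panel 56 high with a blue strip: push here. Front face at x = +26, other walls 30 high. Home: origin at (-110, 0, 0) in the dock frame, axes along the dock's.
- caddy_eye (a point): Centre of the steel eye on the caddy's front, at (50, 0, 50) in the caddy's frame: a ring of 6.6 mm wire, hole about 17 wide, standing upright with its axis along the caddy's y.
- polish_0: A pink nail polish bottle with black cap, 31 diameter, 79 tall, standing loose in a well of the caddy. Origin at the centre of its underside, z along the bottle.
- polish_1: A pink nail polish bottle with black cap, 31 diameter, 79 tall, standing loose in a well of the caddy. Origin at the centre of its underside, z along the bottle.
- polish_2: A pink nail polish bottle with black cap, 31 diameter, 79 tall, standing loose in a well of the caddy. Origin at the centre of its underside, z along the bottle.
- wax: Bystander: round wax pot, 91 diameter, 44 tall. Origin at the centre of its underside.
- gel: Bystander: hand gel pump bottle, 164 tall. Origin at the centre of its underside.
- notes: Bystander: yellow block of sticky notes. Origin at the centre of its underside.
- candle: Bystander: candle in a glass jar, 90 tall. Origin at the centre of its underside.
Things that resemble listed ones, but are neither listed nor needed, are in the scene too. Leave any pink look-alike of the caddy alone.

How it is judged:
On the way, in this order (a step that is already met when the one before it is completed fails the run):
1. the pawl is thrown over (value of joint pawl above 1.2 rad), for 0.1 s.
2. the hook is swung open (value of joint hook below 0.35 rad), for 0.1 s.
3. the caddy is home in the dock with the hook still open (distance between caddy_eye and eye_home below 0.008 m and value of joint hook below 0.5 rad), for 0.1 s.
4. the hook has gone through the eye to its stop (distance between caddy_eye and eye_home below 0.008 m and value of joint hook above 1.58 rad), for 0.1 s.
At the end, for the whole second after the job is handed in: Caddy home and still (eye within 8 mm of its home point, square to the dock within 0.12 rad); hook through the eye and closed past 1.58 rad; pawl down (under 0.15 rad); all three polishes upright (within 0.2 rad) in the caddy (all of step 4 and angle between each of polish_0, polish_1, polish_2's own z axis and vertical below 0.2 rad and angle between the x axis of caddy and the x axis of dock, either way round below 0.12 rad and value of joint pawl below 0.15 rad and linear speed of caddy below 0.02 m/s and horizontal distance between each of polish_0, polish_1, polish_2 and caddy below 0.06 m); the robot touches nothing.
It fails at once if a polish bottle is tipped (angle between any of polish_0, polish_1, polish_2's own z axis and vertical above 0.6 rad).
It fails at once if the hook is forced against the caddy with more than 20 N (contact force between hook and caddy above 20 N).
It fails at once if the caddy is pushed with more than 30 N (contact force between the fingers and caddy above 30 N).
It fails at once if the hook is pushed with more than 30 N (contact force between the fingers and hook above 30 N).
It fails at once if another thing on the counter is moved more than 3 cm (distance of any of wax, gel, notes, candle from where it was at the start of the episode above 0.03 m).
It also fails if it takes over 67 s, if anything falls off the work surface, if the arm or the gripper's body presses on something with over 40 N, if the wrist force passes 120 N, or if a joint passes its speed limit or range.

## Working session

There is one attempt and no reset: what is moved stays moved. The work goes in short steps, Python scripts to look and compute and a tool call to move; the robot and the scene stay as the last step left them, time stands still between calls to the robot, and variables do not carry over. Pictures are saved under pics/ and viewed, at most 13 in all, crops included, and the job is handed in when it is done.

Besides the shell and the picture viewer there is one more tool, called after ">>>" in YAML: its name, and indented under it one key for each argument. step_arm: Moves the arm, as the interface text tells. Shift numbers are shares of 0.025 m and turn numbers shares of 0.08 rad, none past 1 either way. Its arguments: {"type":"object","properties":{"motion":{"type":"array","items":{"type":"number"}}},"required":["motion"]}

```bash
mkdir -p pics
python3 - <<'E'
from plant import r
import cv2,numpy as np
for n in("scene","top"):
    c=r.capture(n); cv2.imwrite(f"pics/{n}0.png",c["frame"][:,:,::-1]); np.savez(f"{n}0.npz",**c)
    print(n,c["K"].round(1).tolist(),c["R"].round(3).tolist(),c["t"].round(3).tolist())
s=r.read_state();print(s)
E
```

```text
scene [[393.7, 0.0, 246.1], [0.0, 393.7, 195.3], [0.0, 0.0, 1.0]] [[0.714, -0.7, -0.022], [-0.396, -0.378, -0.837], [0.577, 0.606, -0.547]] [-0.526, 0.236, 1.422]
top [[473.0, 0.0, 258.3], [0.0, 473.0, 192.3], [0.0, 0.0, 1.0]] [[0.308, -0.951, -0.004], [-0.92, -0.297, -0.256], [0.243, 0.083, -0.967]] [-0.318, 0.49, 1.639]
{'clock': 0.1, 'joint_pos': array([-1.18259028e+00,  1.24429496e-01,  1.65154236e+00, -3.25124766e-05,
        1.36753872e+00, -8.26123712e-02]), 'qd': array([ 5.59704610e-05, -8.63569437e-04, -2.64491142e-03,  1.81160055e-03,
        1.09133201e-04,  5.01790636e-04]), 'joint_torque': array([ 1.71959955e-04, -4.18883622e+01, -3.61096609e+01,  7.77449040e-02,
        4.61719511e-02, -7.07196273e-05]), 'ee_pos': array([ 0.29458223, -0.5787451 ,  0.21351381]), 'orientation': array([-9.45368923e-04,  9.72417762e-01,  2.33244028e-01, -1.61690214e-04]), 'force': array([-0.78279571,  0.32833661, -0.56265122]), 'wrist_torque': array([ 0.03404265,  0.01420926, -0.02926552]), 'gripper_force': 0.0, 'width': 0.9935598660788739}
```

View pics/top0.png

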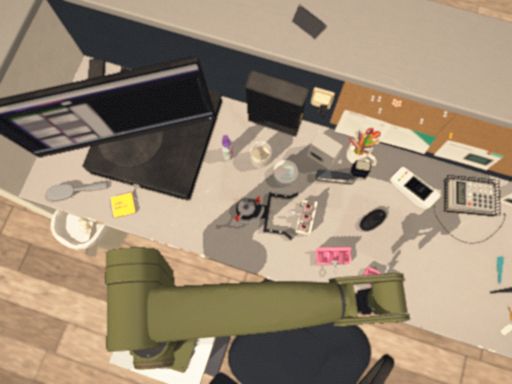

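View pics/scene0.png

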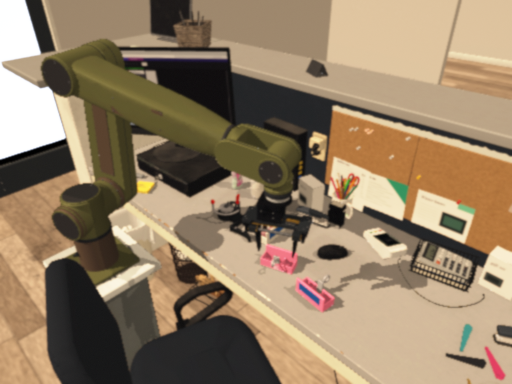

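The top view shows the dock hub near (248,208), the white caddy near (305,213), and pink look-alikes at (333,256) and (372,272). The arm hides the dock in the scene view, so I'll zoom in on the top view.

```bash
cat > h.py <<'E'
import numpy as np,cv2
def ray(c,u,v,z):
    d=c["R"].T@np.linalg.inv(c["K"])@np.array([u,v,1.]); o=-c["R"].T@c["t"]
    return o+d*(z-o[2])/d[2]
def proj(c,X):
    p=c["K"]@(c["R"]@np.asarray(X,float)+c["t"]); return p[:2]/p[2]
E
python3 - <<'E'
import cv2,numpy as np
from h import *
c=np.load("top0.npz");f=c["frame"][:,:,::-1]
x0,y0=220,180
crop=cv2.resize(f[y0:y0+70,x0:x0+110],None,fx=7,fy=7,interpolation=cv2.INTER_CUBIC);cv2.imwrite("pics/crop1.png",crop)
hsv=cv2.cvtColor(f,cv2.COLOR_BGR2HSV);m=(((hsv[:,:,0]<6)|(hsv[:,:,0]>174))&(hsv[:,:,1]>150)&(hsv[:,:,2]>70)).astype('uint8')
b=((hsv[:,:,0]>100)&(hsv[:,:,0]<130)&(hsv[:,:,1]>120)&(hsv[:,:,2]>60)).astype('uint8')
for n,mm in(("red",m),("blue",b)):
    k,l,s,ce=cv2.connectedComponentsWithStats(mm)
    for i in range(1,k):
        if s[i,4]>3 and 220<ce[i][0]<340 and 180<ce[i][1]<260: print(n,s[i],ce[i].round(1),ray(c,*ce[i],.09).round(3))
E
```

```text
red [256 197   4   6  16] [257.5 199.3] [ 0.533 -0.159  0.09 ]
red [235 216   4   4  13] [236.6 217.6] [ 0.448 -0.11   0.09 ]
```

View pics/crop1.png

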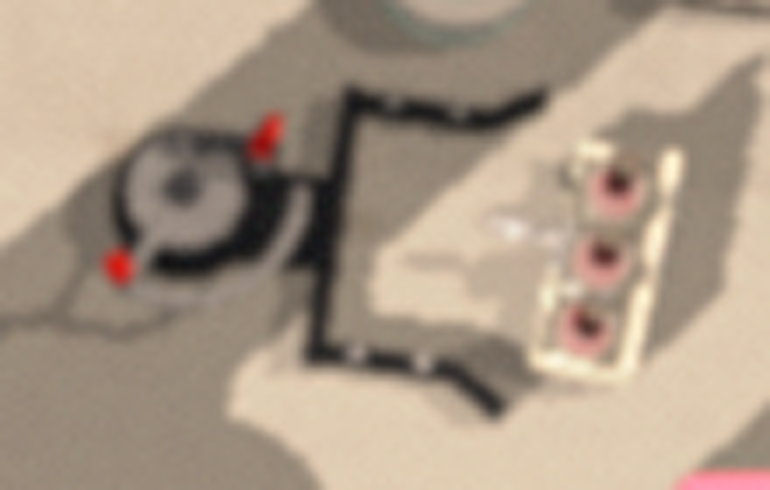

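Run:
```python
import numpy as np
from h import *
c=dict(np.load("top0.npz"))
def P(a,b,z,n):
    p=ray(c,220+(a+.5)/7-.5,180+(b+.5)/7-.5,z);print(n,p.round(4));return p
H=P(182,185,.054,"hub(z54?)")
a=P(350,92,.024,"barU");b=P(316,355,.026,"barL");d=P(485,120,.024,"bendU");e=P(447,360,.024,"bendL")
g=P(543,97,.024,"flU");h=P(497,410,.024,"flL")
m1=(a+b)/2;m2=(d+e)/2;m3=(g+h)/2
ang=lambda v:np.degrees(np.arctan2(v[1],v[0]))
print(m1,m2,m3,"ang x",ang(m1-m2),ang(m1-m3),ang(H-m1),ang(H-m3),"bar y",ang(b-a)-90,ang(h-g)-90,"len",np.linalg.norm(a-b),np.linalg.norm(g-h))
for n,v in(("H-bar",H-m1),("H-bend",H-m2),("H-fl",H-m3)):print(n,np.linalg.norm(v[:2]))
P(120,268,.1,"knob")
P(265,145,.1,"tab")
print("caddy: back top corners");q=P(672,155,.056,"bU");w=P(622,375,.056,"bL");print(ang(w-q)-90,np.linalg.norm(q-w))
q=P(588,148,.03,"fU");w=P(540,360,.03,"fL");print(ang(w-q)-90,np.linalg.norm(q-w))
for k in((618,182),(605,255),(588,327)):P(*k,.079,"cap")
```

```text
hub(z54?) [ 0.5045 -0.123   0.054 ]
barU [ 0.5858 -0.1882  0.024 ]
barL [ 0.4464 -0.2141  0.026 ]
bendU [ 0.593  -0.2603  0.024 ]
bendL [ 0.465 -0.279  0.024]
flU [ 0.6143 -0.2857  0.024 ]
flL [ 0.448 -0.311  0.024]
[ 0.5160663  -0.20114913  0.025     ] [ 0.52900949 -0.26962864  0.024     ] [ 0.53119458 -0.29835321  0.024     ] ang x 100.7031149252742 98.84621598734697 98.42160923592729 98.65707475570453 bar y -259.51085920694516 -261.32022307029786 len 0.14177467857946144 0.16822329657799814
H-bar 0.07902069339353662
H-bend 0.14868329200653432
H-fl 0.17739375728981482
knob [ 0.4451 -0.1117  0.1   ]
tab [ 0.527  -0.1608  0.1   ]
caddy: back top corners
bU [ 0.5964 -0.3577  0.056 ]
bL [ 0.4789 -0.3655  0.056 ]
-266.18695663884364 0.11780350092657892
fU [ 0.5935 -0.316   0.03  ]
fL [ 0.4785 -0.3244  0.03  ]
-265.7857803565174 0.11531734139940117
cap [ 0.5683 -0.3347  0.079 ]
cap [ 0.5302 -0.3392  0.079 ]
cap [ 0.4924 -0.3415  0.079 ]
```

The crop puts the hub at about (182,185) in crop pixels. The two cheeks and the cross bar agree with the stated sizes to a few mm, with dock +x at about 99.3° in the world frame. The knob measures 60 mm from the hub, as it should, with the hook near 1.3 rad. The caddy sits about 107 mm short of home and is yawed about -5°. I'll travel at height to above the pawl.

```bash
cat >> h.py <<'E'
O=np.array([.5045,-.123]);A=np.radians(99.3)
X=np.array([np.cos(A),np.sin(A)]);Y=np.array([-X[1],X[0]])
def dock(p): d=np.asarray(p)[:2]-O; return np.array([d@X,d@Y])*1000
def world(x,y): return O+X*x/1000+Y*y/1000
def yaw(s):
    from scipy.spatial.transform import Rotation as Ro
    q=s["orientation"];t=Ro.from_quat([q[1],q[2],q[3],q[0]]).apply([1,0,0]);return np.arctan2(t[1],t[0])
def plan(s,x,y,z,yw=0):
    """shares to go: tool x,y,z shifts at the present yaw, turn to yaw yw (deg, dock frame)"""
    a=yaw(s);d=world(x,y)-s["ee_pos"][:2];t=A+np.radians(yw)-a;t=(t+np.pi)%(2*np.pi)-np.pi
    print("at dock",dock(s["ee_pos"]).round(1),"z",(s["ee_pos"][2]*1000).round(1),"yaw",np.degrees(a-A).round(1),
     "| go",(np.array([d@[np.cos(a),np.sin(a)],d@[np.sin(a),-np.cos(a)],s["ee_pos"][2]-z/1000])/.025).round(2),"turn",(-t/.08).round(2),"F",s["force"].round(1))
E
python3 - <<'E'
from h import *
c=dict(np.load("top0.npz"))
for n,u,v,z in(("purple",225,140,.16),("jar1",262,153,.09),("jar2",286,172,.09),("jar2lo",286,172,.044),("phone",335,177,.02),("mouse",373,218,.03)):
    p=ray(c,u,v,z);print(n,p.round(3),dock(p).round(0))
E
```

```text
purple [0.684 0.009 0.16 ] [ 101. -199.]
jar1 [ 0.702 -0.121  0.09 ] [ -30. -195.]
jar2 [ 0.66  -0.225  0.09 ] [-126. -137.]
jar2lo [ 0.674 -0.223  0.044] [-126. -151.]
phone [ 0.719 -0.402  0.02 ] [-310. -167.]
mouse [ 0.609 -0.573  0.03 ] [-461.  -30.]
```

>>> step_arm:
  motion: [1,-0.71,0,0,1,1,-0.71,0,0,1,1,-0.71,0,0,1,1,-0.71,0,0,1,1,-0.71,0,0,1]

```text
clock: 0.6
ee_pos: [0.3661, -0.4421, 0.214]
orientation: [-0.001, 0.972, 0.233, -0.0]
force: [-0.1, 0.4, -0.5]
width: 0.633
gripper_force: 0.0
```

>>> step_arm:
  motion: [1,-0.71,0,0,1,1,-0.71,0,0,1,1,-0.71,0,0,1,1,-0.71,0,0,1,1,-0.71,0,0,1]

```text
clock: 1.1
ee_pos: [0.4372, -0.3063, 0.2141]
orientation: [-0.0, 0.972, 0.233, -0.0]
force: [-0.5, 0.1, -0.5]
width: 0.216
gripper_force: 0.0
```

>>> step_arm:
  motion: [1,-0.71,0,0,1,1,-0.71,0,0,1,1,-0.71,0,0,1,1,-0.71,0,0,1,1,-0.71,0,0,1]

```text
clock: 1.6
ee_pos: [0.5083, -0.1706, 0.2141]
orientation: [-0.0, 0.972, 0.233, -0.0]
force: [0.4, 0.0, -0.0]
width: 0.004
gripper_force: 0.0
```

>>> step_arm:
  motion: [0,0,0,-1,1,0,0,0,-1,1,0,0,0,-1,1,0,0,0,-1,1,0,0,0,-1,1]

```text
clock: 2.1
ee_pos: [0.5079, -0.1717, 0.2141]
orientation: [-0.0, 0.906, 0.423, -0.0]
force: [0.3, -0.2, -0.1]
width: 0.008
gripper_force: 0.0
```

>>> step_arm:
  motion: [0,0,0,-1,1,0,0,0,-1,1,0,0,0,-1,1,0,0,0,-1,1,0,0,0,-1,1]

```text
clock: 2.6
ee_pos: [0.5079, -0.1717, 0.214]
orientation: [-0.0, 0.804, 0.595, -0.0]
force: [0.5, -0.4, 0.1]
width: 0.003
gripper_force: 0.0
```

>>> step_arm:
  motion: [0,0,0,-1,1,0,0,0,-1,1,0,0,0,-1,1,0,0,0,-1,1,0,0,0,-1,1]

```text
clock: 3.1
ee_pos: [0.5079, -0.1718, 0.214]
orientation: [-0.0, 0.67, 0.743, -0.0]
force: [-0.5, -0.2, 0.8]
width: 0.001
gripper_force: 0.0
```

Run:
```python
from h import *
from plant import r
plan(r.read_state(),-12,-24,130)
c=r.capture("scene");cv2.imwrite("pics/s1.png",c["frame"][:,:,::-1]);np.savez("scene1.npz",**c)
w=r.capture("wrist");np.savez("w1.npz",**w)
E=cv2.resize(c["frame"][150:290,180:360],(720,560),interpolation=cv2.INTER_CUBIC);cv2.imwrite("pics/s1c.png",E[:,:,::-1])
cv2.imwrite("pics/w1.png",w["frame"][:,:,::-1])
```

```text
at dock [-48.7   4.5] z 214.0 yaw -3.4 | go [1.53 1.05 3.36] turn -0.74 F [-0.5 -0.2  0.8]
```

View pics/w1.png

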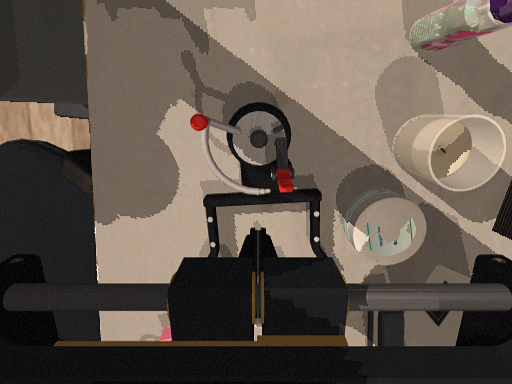

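The wrist view is clear: hub centre (259,139), red knob (199,122), pawl tab top (283,188), and cheek and bar corners near (207,199) and (321,195). I'll use it to refine the dock frame.

Run:
```python
from h import *
c=dict(np.load("w1.npz"))
for n,u,v,z in(("hub",259,139,.054),("knob",199,122,.1),("tabend",286,188,.105),("cornL",205,197,.026),("cornR",321,193,.026),("dotL",210,212,.024),("dotL2",214,241,.024),("dotR",317,213,.024),("dotR2",316,237,.024)):
    p=ray(c,u,v,z);print(n,p.round(4),dock(p).round(1))
```

```text
hub [ 0.5036 -0.1217  0.054 ] [1.5 0.7]
knob [ 0.4463 -0.108   0.1   ] [24.2 55. ]
tabend [ 0.5339 -0.1606  0.105 ] [-41.8 -22.9]
cornL [ 0.4445 -0.2023  0.026 ] [-68.5  72. ]
cornR [ 0.5877 -0.1818  0.026 ] [-71.4 -72.6]
dotL [ 0.4516 -0.2221  0.024 ] [-89.3  68.2]
dotL2 [ 0.4593 -0.2618  0.024 ] [-129.7   67. ]
dotR [ 0.5875 -0.2089  0.024 ] [-98.2 -68. ]
dotR2 [ 0.5916 -0.2419  0.024 ] [-131.4  -66.7]
```

>>> step_arm:
  motion: [0.77,0.53,0,-0.74,1,0.77,0.53,0,0,1,0,0,1,0,1,0,0,1,0,1,0,0,1,0,1]

```text
clock: 3.7
ee_pos: [0.5295, -0.13, 0.1388]
orientation: [0.0, 0.649, 0.761, 0.0]
force: [-0.2, -0.6, 0.6]
width: 0.006
gripper_force: 0.0
```

>>> step_arm:
  motion: [0,0,1,0,1,0,0,0.8,0,1,0,0,0.5,0,1,0,0,0,0,1,0,0,0,0,1]

```text
clock: 4.2
ee_pos: [0.5299, -0.1305, 0.0827]
orientation: [0.0, 0.649, 0.761, 0.0]
force: [0.1, -0.4, 0.4]
width: 0.004
gripper_force: 0.0
```

Run:
```python
from h import *
from plant import r
plan(r.read_state(),-12,-24,81)
```

```text
at dock [-11.5 -23.8] z 82.7 yaw -0.2 | go [-0.02  0.01  0.07] turn -0.05 F [ 0.1 -0.4  0.4]
```

Now I'll push the tab toward dock -x, 65 mm in all.

>>> step_arm:
  motion: [-0.4,0,0,0,1,-0.4,0,0,0,1,-0.4,0,0,0,1,-0.4,0,0,0,1,-0.4,0,0,0,1]

```text
clock: 4.7
ee_pos: [0.5377, -0.181, 0.0824]
orientation: [0.0, 0.649, 0.761, 0.0]
force: [-0.3, -0.7, 0.2]
width: 0.003
gripper_force: 0.0
```

>>> step_arm:
  motion: [-0.3,0,0,0,1,-0.3,0,0,0,1,-0.2,0,0,0,1,0,0,0,0,1,0,0,0,0,1]

```text
clock: 5.2
ee_pos: [0.5405, -0.1993, 0.082]
orientation: [-0.0, 0.649, 0.761, 0.0]
force: [-1.0, -0.3, 0.3]
width: 0.003
gripper_force: 0.0
```

Run:
```python
from h import *
from plant import r
plan(r.read_state(),-60,-24,130)
w=r.capture("wrist");np.savez("w2.npz",**w);cv2.imwrite("pics/w2.png",w["frame"][:300,100:400,::-1].repeat(2,0).repeat(2,1))
```

```text
at dock [-81.1 -23.2] z 82.0 yaw -0.2 | go [ 0.85  0.03 -1.92] turn -0.04 F [-1.  -0.3  0.3]
```

View pics/w2.png

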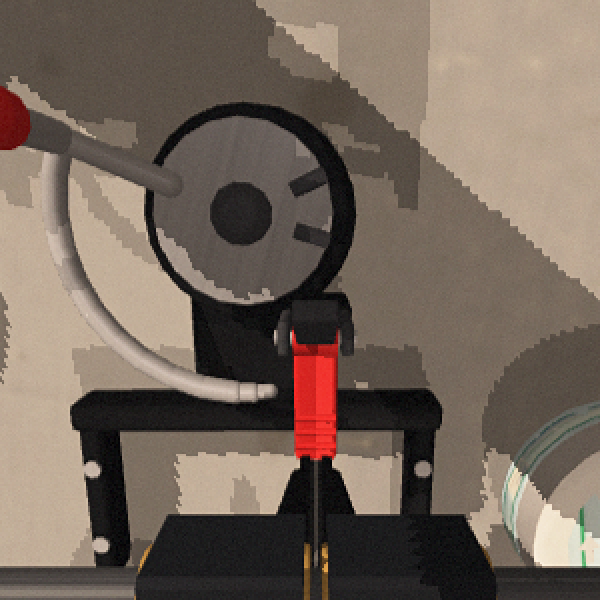

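The pawl is thrown over, with the tab lying flat at about (315,400) and the nose up. Next I'll lift and go round to the counter-clockwise side of the peg.

>>> step_arm:
  motion: [0,0,-1,0,1,0,0,-0.92,0,1,0.73,-0.82,0,0,1,0.73,-0.83,0,0,1,0.73,-0.83,0,0,1]

```text
clock: 5.75
ee_pos: [0.47, -0.1544, 0.1303]
orientation: [0.0, 0.648, 0.761, 0.0]
force: [0.2, -0.7, -0.2]
width: 0.007
gripper_force: 0.0
```

>>> step_arm:
  motion: [0.72,-0.82,0,0,1,0,0,0,-0.9,1,0,0,0,-0.89,1,0,0,0.8,0,1,0,0,0.8,0,1]

```text
clock: 6.25
ee_pos: [0.4483, -0.1406, 0.0907]
orientation: [0.001, 0.592, 0.806, 0.0]
force: [0.5, 0.1, -0.6]
width: 0.006
gripper_force: 0.0
```

>>> step_arm:
  motion: [0,0,0.4,0,1,0,0,0.4,0,1,0,0,0,0,1,0,0,0,0,1,0,0,0,0,1]

```text
clock: 6.75
ee_pos: [0.4484, -0.141, 0.0711]
orientation: [0.001, 0.593, 0.806, 0.0]
force: [-0.2, -0.2, 0.4]
width: 0.003
gripper_force: 0.0
```

Run:
```python
from h import *
from plant import r
plan(r.read_state(),-8.4,59.4,70,8)
```

```text
at dock [-8.7 58.3] z 71.1 yaw 8.0 | go [ 0.02 -0.04  0.04] turn 0.01 F [-0.2 -0.2  0.4]
```

>>> step_arm:
  motion: [0.16,0,0,0.85,1,0.16,0.005,0,0.85,1,0.16,0.005,0,0.85,1,0.16,0.005,0,0.85,1,0.16,0.005,0,0.85,1]

```text
clock: 7.25
ee_pos: [0.4453, -0.1214, 0.0711]
orientation: [0.001, 0.721, 0.693, -0.0]
force: [-0.0, -1.3, 0.3]
width: 0.007
gripper_force: 0.7
```

>>> step_arm:
  motion: [0.16,0,0,0.85,1,0.16,0.005,0,0.85,1,0.16,0.005,0,0.85,1,0.16,0.005,0,0.85,1,0.16,0.005,0,0.85,1]

```text
clock: 7.75
ee_pos: [0.449, -0.1017, 0.071]
orientation: [0.001, 0.828, 0.561, -0.0]
force: [-1.7, -0.6, -0.1]
width: 0.005
gripper_force: 0.6
```

Run:
```python
from h import *
from plant import r
s=r.read_state();plan(s,60*np.cos(np.radians(20)),60*np.sin(np.radians(20)),70,-70);d=dock(s["ee_pos"]);print(np.hypot(*d),np.degrees(np.arctan2(d[1],d[0])))
def red(n,c,z):
    h=cv2.cvtColor(c["frame"],cv2.COLOR_RGB2HSV);m=(((h[:,:,0]<6)|(h[:,:,0]>174))&(h[:,:,1]>150)&(h[:,:,2]>70)).astype('uint8')
    k,l,st,ce=cv2.connectedComponentsWithStats(m)
    for i in range(1,k):
        if st[i,4]>10:p=ray(c,*ce[i],z);d=dock(p);print(n,st[i,4],ce[i].round(),d.round(1),np.degrees(np.arctan2(d[1],d[0])).round(1))
red("w",r.capture("wrist"),.1);red("t",r.capture("top"),.1)
```

```text
at dock [29.9 51.3] z 71.0 yaw -31.1 | go [1.54 0.51 0.04] turn 8.49 F [-1.7 -0.6 -0.1]
59.38358771459123 59.732161050497176
w 755 [259. 230.] [48.5 39.6] 39.2
w 257 [404. 266.] [ -9.  -15.6] -120.1
w 53 [424. 312.] [-41.3 -13.6] -161.8
t 15 [372. 132.] [-415.1 -332.4] -141.3
t 58 [263. 202.] [-61.1 -14.6] -166.5
```

The peg tracks at 39°, with the finger 20° behind it and a push of about 1.7 N. I'll continue.

>>> step_arm:
  motion: [0.16,0,0,0.85,1,0.16,0.005,0,0.85,1,0.16,0.005,0,0.85,1,0.16,0.005,0,0.85,1,0.16,0.005,0,0.85,1]

```text
clock: 8.35
ee_pos: [0.4592, -0.0846, 0.0707]
orientation: [0.0, 0.911, 0.413, 0.0]
force: [-1.8, -0.2, 1.0]
width: 0.006
gripper_force: 0.7
```

>>> step_arm:
  motion: [0.16,0,0,0.85,1,0.16,0.005,0,0.85,1,0.16,0.005,0,0.85,1,0.16,0.005,0,0.85,1,0.12,0,0,0.6,1]

```text
clock: 8.85
ee_pos: [0.4736, -0.0723, 0.0707]
orientation: [0.0, 0.965, 0.263, 0.0]
force: [-0.8, -0.8, 0.6]
width: 0.006
gripper_force: 0.6
```

```bash
cat >> h.py <<'E'
def red(n,c,z):
    h=cv2.cvtColor(c["frame"],cv2.COLOR_RGB2HSV);m=(((h[:,:,0]<6)|(h[:,:,0]>174))&(h[:,:,1]>150)&(h[:,:,2]>70)).astype('uint8')
    k,l,st,ce=cv2.connectedComponentsWithStats(m)
    for i in range(1,k):
        if st[i,4]>10:p=ray(c,*ce[i],z);d=dock(p);print(n,st[i,4],ce[i].round(),d.round(1),np.degrees(np.arctan2(d[1],d[0])).round(1))
E
python3 - <<'E'
from h import *
from plant import r
s=r.read_state();plan(s,-200,0,140,0);d=dock(s["ee_pos"]);print(np.hypot(*d),np.degrees(np.arctan2(d[1],d[0])))
red("w",r.capture("wrist"),.1)
E
```

```text
at dock [55.  22.3] z 70.7 yaw -68.8 | go [-2.86  9.83 -2.77] turn -15.01 F [-0.8 -0.8  0.6]
59.369018492647484 22.024158042603233
w 755 [259. 230.] [62.4  1.5] 1.4
w 1090 [447. 237.] [-29.1 -29.7] -134.4
```

The hook is open at about 0.11 rad. I'll retreat, rise, turn square and go behind the caddy with the gripper partly open.

>>> step_arm:
  motion: [-0.4,0,0,0,1,0,0,-1,0,1,0,0,-1,0,1,0,0,-1,0,1,0,0,-1,0,1]

```text
clock: 9.4
ee_pos: [0.4641, -0.0777, 0.1712]
orientation: [0.0, 0.964, 0.264, 0.0]
force: [0.3, 0.9, 0.0]
width: 0.005
gripper_force: 0.0
```

>>> step_arm:
  motion: [0,0,0,-1,1,0,0,0,-1,1,0,0,0,-1,1,0,0,0,-1,1,0,0,0,-1,1]

```text
clock: 9.9
ee_pos: [0.4642, -0.0777, 0.1703]
orientation: [0.0, 0.892, 0.452, 0.0]
force: [0.2, -0.3, -0.1]
width: 0.009
gripper_force: 0.0
```

>>> step_arm:
  motion: [0,0,0,-1,1,0,0,0,-1,1,0,0,0,-1,1,0,0,0,-1,1,0,0,0,-1,1]

```text
clock: 10.4
ee_pos: [0.4642, -0.0777, 0.1703]
orientation: [0.0, 0.784, 0.62, 0.0]
force: [1.0, 0.3, -0.5]
width: 0.002
gripper_force: 0.0
```

>>> step_arm:
  motion: [0,0,0,-1,1,0,0,0,-1,1,0,0,0,-1,1,0,0,0,-1,1,0,0,0,-1,1]

```text
clock: 10.9
ee_pos: [0.4642, -0.0777, 0.1703]
orientation: [0.0, 0.646, 0.764, 0.0]
force: [0.3, 0.2, 0.5]
width: 0.005
gripper_force: 0.0
```

>>> step_arm:
  motion: [-0.9,0.08,0,0,-0.4,-0.9,0.08,0,0,-0.4,-0.9,0.08,0,0,-0.4,-0.9,0.08,0,0,-0.4,-0.9,0.08,0,0,-0.4]

```text
clock: 11.4
ee_pos: [0.4924, -0.1879, 0.1703]
orientation: [0.0, 0.647, 0.763, 0.0]
force: [0.6, 0.5, 0.5]
width: 0.366
gripper_force: 0.0
```

>>> step_arm:
  motion: [-0.9,0.08,0,0,-0.4,-0.9,0.08,0,0,-0.4,-0.9,0.08,0,0,-0.4,-0.9,0.08,0,0,-0.4,-0.9,0.08,0,0,-0.4]

```text
clock: 11.9
ee_pos: [0.5203, -0.2974, 0.1703]
orientation: [0.0, 0.647, 0.763, 0.0]
force: [-0.3, -0.4, 0.4]
width: 0.691
gripper_force: 0.0
```

>>> step_arm:
  motion: [-0.9,0.08,0,0,-0.4,-0.9,0.08,0,0,-0.4,-0.9,0.08,0,0,-0.4,-0.9,0.08,0,0,-0.4,-0.9,0.08,0,0,-0.4]

```text
clock: 12.4
ee_pos: [0.5483, -0.4067, 0.1703]
orientation: [0.0, 0.647, 0.763, 0.0]
force: [-0.2, -0.3, 0.3]
width: 0.7
gripper_force: 0.0
```

Run:
```python
from h import *
from plant import r
s=r.read_state();plan(s,-285,4,40,0);print(s["width"])
w=r.capture("wrist");np.savez("w3.npz",**w);cv2.imwrite("pics/w3.png",w["frame"][:,:,::-1])
```

```text
at dock [-287.1    2.7] z 170.3 yaw 0.1 | go [ 0.08 -0.05  5.21] turn 0.02 F [-0.2 -0.3  0.3]
0.7000233129456462
```

View pics/w3.png

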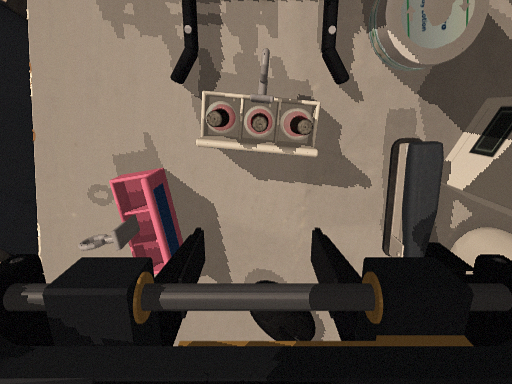

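Square view of the caddy: its back panel runs from (197,144) to (317,153). A pink look-alike at (150,220) lies close to the left finger and the mouse is at (283,310), so I'll check clearances before descending.

Run:
```python
from h import *
c=dict(np.load("w3.npz"))
for n,u,v,z in(("backL",197,144,.056),("backR",317,153,.056),("frontL",203,94,.03),("frontR",320,100,.03),("eyetop",265,50,.06),("pinkcorner",184,235,.056),("pinkcorner0",184,235,.03),("pinkTop",163,170,.05),("mouse",260,283,.03),("flareL",180,80,.024),("flareR",343,80,.024)):
    p=ray(c,u,v,z);print(n,p.round(4),dock(p).round(1))
print(proj(c,[*world(-255,0),.04]),proj(c,[*world(-255,45),.04]),proj(c,[*world(-265,45),.04]))
```

```text
backL [ 0.4835 -0.3671  0.056 ] [-237.5   60.2]
backR [ 0.5969 -0.3568  0.056 ] [-245.7  -53.4]
frontL [ 0.4794 -0.3213  0.03  ] [-191.7   56.8]
frontR [ 0.594 -0.308  0.03 ] [-197.   -58.4]
eyetop [ 0.533 -0.278  0.06 ] [-157.5   -3.1]
pinkcorner [ 0.4802 -0.4617  0.056 ] [-330.3   78.7]
pinkcorner0 [ 0.4751 -0.474   0.03  ] [-341.6   85.7]
pinkTop [ 0.452  -0.3987  0.05  ] [-263.6   96.4]
mouse [ 0.5697 -0.5206  0.03  ] [-4.029e+02 -1.000e-01]
flareL [ 0.4544 -0.3119  0.024 ] [-178.3   80. ]
flareR [ 0.6134 -0.2855  0.024 ] [-178.   -81.2]
[260.61143696 159.95122778] [216.08485207 159.84563048] [216.45054948 169.60601716]
```

Clear: the look-alike stays at y ≥ 79 mm and the flares are symmetric about y = 0. I'll descend behind the panel and push gently.

>>> step_arm:
  motion: [0.3,0.11,1,0,-0.4,0.2,0,1,0,-0.4,0,0,1,0,-0.4,0,0,1,0,-0.4,0,0,1,0,-0.4]

```text
clock: 12.95
ee_pos: [0.5489, -0.3926, 0.0445]
orientation: [0.0, 0.647, 0.763, 0.0]
force: [0.9, 0.4, 0.1]
width: 0.701
gripper_force: 0.0
```

>>> step_arm:
  motion: [0,0,0.6,0,-0.4,0.1,0,0,0,-0.4,0.15,0,0,0,-0.4,0.15,0,0,0,-0.4,0.15,0,0,0,-0.4]

```text
clock: 13.45
ee_pos: [0.5483, -0.3795, 0.0321]
orientation: [0.002, 0.647, 0.762, 0.0]
force: [2.3, -4.4, 1.1]
width: 0.701
gripper_force: 2.4
```

>>> step_arm:
  motion: [0.15,0,0,0,-0.4,0.15,0,0,0,-0.4,0.15,0,0,0,-0.4,0.15,0,0,0,-0.4,0.15,0,0,0,-0.4]

```text
clock: 13.95
ee_pos: [0.5454, -0.3624, 0.0321]
orientation: [0.002, 0.647, 0.762, -0.001]
force: [1.4, -5.6, 2.9]
width: 0.703
gripper_force: 3.0
```

>>> step_arm:
  motion: [0.15,0,0,0,-0.4,0.15,0,0,0,-0.4,0.15,0,0,0,-0.4,0.15,0,0,0,-0.4,0.15,0,0,0,-0.4]

```text
clock: 14.45
ee_pos: [0.5423, -0.344, 0.032]
orientation: [0.002, 0.647, 0.762, -0.001]
force: [1.1, -5.2, 3.0]
width: 0.704
gripper_force: 3.1
```

Run:
```python
from h import *
from plant import r
s=r.read_state();plan(s,-149,0,30,0)
w=r.capture("wrist");np.savez("w4.npz",**w);cv2.imwrite("pics/w4.png",w["frame"][:,:,::-1])
```

```text
at dock [-224.2   -1.5] z 32.0 yaw 0.0 | go [ 3.01 -0.06  0.08] turn 0.01 F [ 1.1 -5.2  3. ]
```

View pics/w4.png

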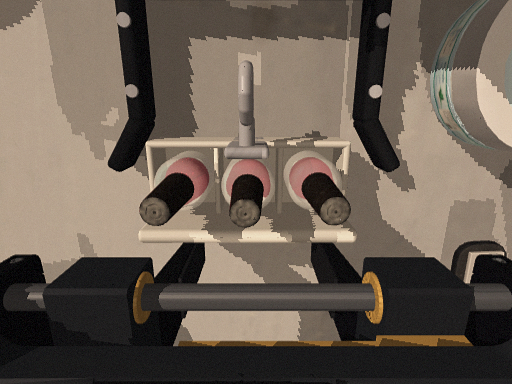

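The caddy is now square, with the panel level from 139 to 355 px and the bottles upright. I'll check its lateral offset.

Run:
```python
from h import *
c=dict(np.load("w4.npz"))
for n,u,v,z in(("backL",139,237,.056),("backR",355,237,.056),("frontL",149,142,.03),("frontR",350,142,.03),("dotL",123,19,.024),("dotR",383,20,.024),("dotL2",132,91,.024),("dotR2",376,91,.024),("flL",120,170,.024),("flR",387,170,.024)):
    print(n,dock(ray(c,u,v,z)).round(1))
```

```text
backL [-208.3   61.5]
backR [-208.2  -53. ]
frontL [-161.3   60.4]
frontR [-161.2  -53.8]
dotL [-98.   69.6]
dotR [-98.3 -67.3]
dotL2 [-133.7   69.2]
dotR2 [-133.6  -67.7]
flL [-178.7   81.8]
flR [-178.5  -79.5]
```

>>> step_arm:
  motion: [0.2,0.02,0,0,-0.4,0.2,0.02,0,0,-0.4,0.2,0.02,0,0,-0.4,0.2,0.02,0,0,-0.4,0.2,0,0,0,-0.4]

```text
clock: 15.0
ee_pos: [0.5401, -0.319, 0.032]
orientation: [0.002, 0.647, 0.762, -0.001]
force: [0.9, -6.3, 4.5]
width: 0.698
gripper_force: 3.2
```

>>> step_arm:
  motion: [0.2,0,0,0,-0.4,0.2,0,0,0,-0.4,0.2,0,0,0,-0.4,0.2,0,0,0,-0.4,0.2,0,0,0,-0.4]

```text
clock: 15.5
ee_pos: [0.5361, -0.2942, 0.0319]
orientation: [0.002, 0.647, 0.762, -0.001]
force: [1.9, -6.9, 3.7]
width: 0.704
gripper_force: 3.2
```

>>> step_arm:
  motion: [0.15,0,0,0,-0.4,0.15,0,0,0,-0.4,0.1,0,0,0,-0.4,0.1,0,0,0,-0.4,0.1,0,0,0,-0.4]

```text
clock: 16.0
ee_pos: [0.5337, -0.2795, 0.0319]
orientation: [0.002, 0.647, 0.762, -0.001]
force: [1.6, -6.8, 4.8]
width: 0.699
gripper_force: 3.2
```

Run:
```python
from h import *
from plant import r
s=r.read_state();plan(s,-147,0,30,0)
w=r.capture("wrist");np.savez("w5.npz",**w);cv2.imwrite("pics/w5.png",w["frame"][:,:,::-1])
```

```text
at dock [-159.2   -3.5] z 31.9 yaw 0.1 | go [ 0.49 -0.14  0.08] turn 0.01 F [ 1.6 -6.8  4.8]
```

>>> step_arm:
  motion: [0.08,0,0,0,-0.4,0.08,0,0,0,-0.4,0.08,0,0,0,-0.4,0.08,0,0,0,-0.4,0.04,0,0,0,-0.4]

```text
clock: 16.55
ee_pos: [0.5323, -0.2706, 0.0319]
orientation: [0.002, 0.647, 0.762, -0.001]
force: [1.5, -6.3, 3.6]
width: 0.701
gripper_force: 3.2
```

>>> step_arm:
  motion: [0.02,0,0,0,-0.4,0.02,0,0,0,-0.4,0.02,0,0,0,-0.4,0.02,0,0,0,-0.4,0,0,0,0,-0.4]

```text
clock: 17.05
ee_pos: [0.532, -0.2687, 0.0319]
orientation: [0.002, 0.647, 0.762, -0.001]
force: [1.0, -6.2, 2.9]
width: 0.697
gripper_force: 3.1
```

Run:
```python
from h import *
from plant import r
s=r.read_state();plan(s,-147,0,30,0)
w=r.capture("wrist");np.savez("w6.npz",**w);cv2.imwrite("pics/w6.png",w["frame"][:,:,::-1])
```

```text
at dock [-148.2   -3.6] z 31.9 yaw 0.1 | go [ 0.05 -0.14  0.08] turn 0.01 F [ 1.  -6.2  2.9]
```

View pics/w6.png

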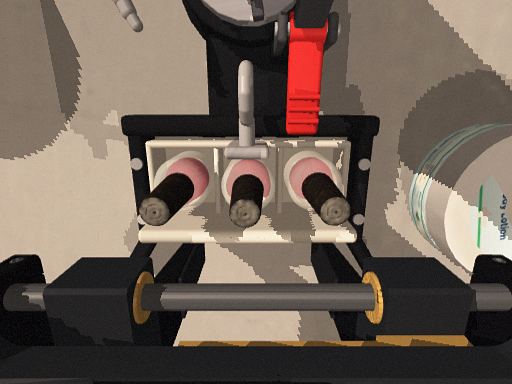

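The caddy is within a few mm of the bar (front wall at row 142, bar face at row 134) and no stop has been felt yet. I'll creep until the force rises.

>>> step_arm:
  motion: [0.03,0,0,0,-0.4,0.03,0,0,0,-0.4,0.02,0,0,0,-0.4,0.02,0,0,0,-0.4,0,0,0,0,-0.4]

```text
clock: 17.6
ee_pos: [0.5316, -0.2667, 0.032]
orientation: [0.003, 0.647, 0.762, -0.001]
force: [0.6, -8.0, 4.0]
width: 0.702
gripper_force: 3.9
```

>>> step_arm:
  motion: [0.02,0,0,0,-0.4,0.02,0,0,0,-0.4,0,0,0,0,-0.4,0,0,0,0,-0.4,0,0,0,0,-0.4]

```text
clock: 18.1
ee_pos: [0.5316, -0.2666, 0.0322]
orientation: [0.003, 0.647, 0.762, -0.002]
force: [1.7, -10.7, 2.9]
width: 0.7
gripper_force: 5.1
```

The force rose from 6 to 10.7 N with no further motion, so the caddy is home. I'll back off, rise and move to the clockwise side of the peg.

>>> step_arm:
  motion: [-0.2,0,0,0,-0.4,-0.5,0,0,0,-0.4,0,0,-1,0,-0.4,0,0,-1,0,-0.4,0,0,-1,0,0]

```text
clock: 18.6
ee_pos: [0.5324, -0.2802, 0.1047]
orientation: [-0.002, 0.647, 0.762, -0.0]
force: [0.2, 0.8, 0.0]
width: 0.66
gripper_force: 0.0
```

>>> step_arm:
  motion: [0,0,-1,0,1,0,0,-1,0,1,0,0,-1,0,1,0.9,0.1,0,0,1,0.9,0.1,0,0,1]

```text
clock: 19.1
ee_pos: [0.5309, -0.2354, 0.1807]
orientation: [-0.0, 0.648, 0.762, 0.0]
force: [-0.8, -0.0, -0.0]
width: 0.251
gripper_force: 0.0
```

>>> step_arm:
  motion: [0.9,0.1,0,0,1,0.9,0.1,0,0,1,0.9,0.1,0,0,1,0,0,0,0,1,0,0,0,0,1]

```text
clock: 19.6
ee_pos: [0.5271, -0.1675, 0.1796]
orientation: [-0.001, 0.647, 0.762, -0.0]
force: [-0.8, 0.4, -0.1]
width: 0.001
gripper_force: 0.0
```

Run:
```python
from h import *
from plant import r
s=r.read_state();plan(s,53.5,-27.2,130,0);print(s["joint_pos"][5])
t=r.capture("top");np.savez("t7.npz",**t)
w=r.capture("wrist");np.savez("w7.npz",**w)
a=cv2.resize(t["frame"][180:250,210:310],(600,420),interpolation=cv2.INTER_CUBIC)
cv2.imwrite("pics/w7.png",w["frame"][:,:,::-1]);red("w",w,.1)
```

```text
at dock [-47.5 -15.1] z 179.6 yaw 0.1 | go [4.04 0.49 1.98] turn 0.01 F [-0.8  0.4 -0.1]
-0.5678749275594827
w 331 [234.  72.] [60.8  3.7] 3.5
w 541 [266. 203.] [-46.1 -21.8] -154.7
```

View pics/w7.png

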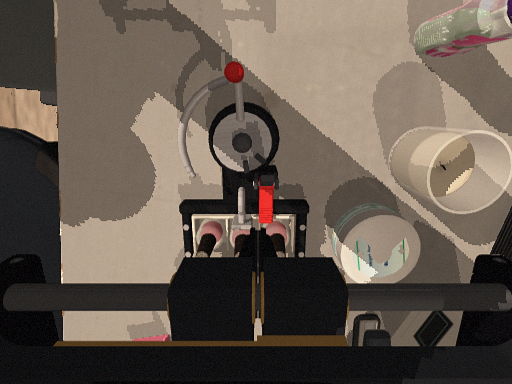

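The caddy is seated against the bar with its eye at about (240,200). The hook is open with the knob at (234,72). I'll go down on the clockwise side of the peg.

>>> step_arm:
  motion: [0.8,0.1,0,0,1,0.8,0.1,0,0,1,0.8,0.1,0,0,1,0.8,0.1,0,0,1,0.84,0.09,0,0,1]

```text
clock: 20.2
ee_pos: [0.5233, -0.0662, 0.18]
orientation: [-0.0, 0.648, 0.762, -0.0]
force: [-0.2, -0.4, 0.6]
width: 0.006
gripper_force: 0.0
```

>>> step_arm:
  motion: [0,0,0,1,1,0,0,0,1,1,0,0,0,1,1,0,0,0,1,1,0,0,0,1,1]

```text
clock: 20.7
ee_pos: [0.5233, -0.0669, 0.1801]
orientation: [-0.0, 0.787, 0.617, -0.0]
force: [0.1, 0.4, -0.1]
width: 0.008
gripper_force: 0.0
```

>>> step_arm:
  motion: [0,0,0.9,0.9,1,0,0,0.9,0,1,0,0,0.9,0,1,0,0,0.9,0,1,0,0,0.7,0,1]

```text
clock: 21.2
ee_pos: [0.5227, -0.0668, 0.071]
orientation: [-0.001, 0.808, 0.589, -0.001]
force: [-0.3, 0.1, -0.7]
width: 0.007
gripper_force: 0.0
```

Run:
```python
from h import *
from plant import r
s=r.read_state();plan(s,53.5,-27.2,71,-27)
c=dict(np.load("w7.npz"));print("eye end",dock(ray(c,240,187,.05)).round(1),"bar face",dock(ray(c,200,214,.026)).round(1))
```

```text
at dock [ 52.6 -27. ] z 71.0 yaw -27.1 | go [ 0.04 -0.01  0.  ] turn -0.02 F [-0.3  0.1 -0.7]
eye end [-44.    3.5] bar face [-82.2  51.5]
```

>>> step_arm:
  motion: [0,-0.16,0,-0.85,1,-0.005,-0.16,0,-0.85,1,-0.005,-0.16,0,-0.85,1,-0.005,-0.16,0,-0.85,1,-0.005,-0.16,0,-0.85,1]

```text
clock: 21.7
ee_pos: [0.5039, -0.0638, 0.0726]
orientation: [0.0, 0.696, 0.718, 0.0]
force: [1.4, 0.4, -1.0]
width: 0.006
gripper_force: 0.6
```

>>> step_arm:
  motion: [0,-0.16,0,-0.85,1,-0.005,-0.16,0,-0.85,1,-0.005,-0.16,0,-0.85,1,-0.005,-0.16,0,-0.85,1,-0.005,-0.16,0,-0.85,1]

```text
clock: 22.2
ee_pos: [0.4842, -0.0674, 0.0726]
orientation: [-0.0, 0.564, 0.826, 0.0]
force: [1.1, 1.3, 0.2]
width: 0.002
gripper_force: 0.6
```

```bash
cat >> h.py <<'E'
def hk(r):
    s=r.read_state();d=dock(s["ee_pos"]);print("r,phi",np.hypot(*d).round(1),np.degrees(np.arctan2(d[1],d[0])).round(1),"yaw",np.degrees(yaw(s)-A).round(1),"F",s["force"].round(1))
    red("w",r.capture("wrist"),.1);red("t",r.capture("top"),.1)
E
python3 - <<'E'
from h import *
from plant import r
hk(r)
E
```

```text
r,phi 59.2 10.7 yaw 12.0 F [1.1 1.3 0.2]
w 270 [229. 250.] [64.5 28.1] 23.6
t 16 [372. 132.] [-415.5 -332.9] -141.3
t 54 [263. 201.] [-60.5 -14.7] -166.3
```

>>> step_arm:
  motion: [0,-0.16,0,-0.85,1,-0.005,-0.16,0,-0.85,1,-0.005,-0.16,0,-0.85,1,-0.005,-0.16,0,-0.85,1,-0.005,-0.16,0,-0.85,1]

```text
clock: 22.8
ee_pos: [0.4671, -0.0772, 0.0727]
orientation: [0.0, 0.417, 0.909, 0.0]
force: [1.4, 1.4, -0.2]
width: 0.006
gripper_force: 0.7
```

>>> step_arm:
  motion: [-0.002,-0.08,0,-0.43,1,-0.002,-0.08,0,-0.43,1,-0.002,-0.08,0,-0.43,1,-0.002,-0.08,0,-0.43,1,-0.002,-0.08,0,-0.43,1]

```text
clock: 23.3
ee_pos: [0.4601, -0.0843, 0.0727]
orientation: [-0.0, 0.338, 0.941, 0.0]
force: [0.7, 1.4, 0.2]
width: 0.003
gripper_force: 0.6
```

Run:
```python
from h import *
from plant import r
hk(r)
w=r.capture("wrist");cv2.imwrite("pics/w8.png",w["frame"][:,:,::-1])
```

```text
r,phi 58.9 39.7 yaw 41.2 F [0.7 1.4 0.2]
w 272 [229. 250.] [42.6 55.8] 52.6
t 18 [373. 132.] [-417.1 -333.2] -141.4
t 57 [263. 202.] [-61.1 -14.6] -166.6
```

View pics/w8.png

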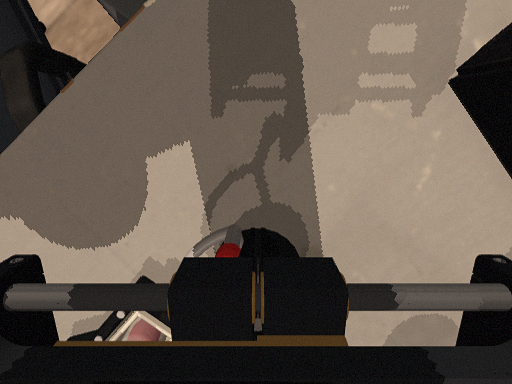

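The finger is tracking the knob at (229,250), which is partly hidden by the gripper. The push is about 1.6 N, so I'll continue slowly through the eye.

>>> step_arm:
  motion: [-0.002,-0.08,0,-0.43,1,-0.002,-0.08,0,-0.43,1,-0.002,-0.08,0,-0.43,1,-0.002,-0.08,0,-0.43,1,-0.002,-0.08,0,-0.43,1]

```text
clock: 23.95
ee_pos: [0.4544, -0.0923, 0.0727]
orientation: [-0.0, 0.256, 0.967, 0.0]
force: [0.3, 1.1, 0.1]
width: 0.005
gripper_force: 0.6
```

>>> step_arm:
  motion: [-0.002,-0.08,0,-0.43,1,-0.002,-0.08,0,-0.43,1,-0.002,-0.08,0,-0.43,1,-0.002,-0.08,0,-0.43,1,-0.002,-0.08,0,-0.43,1]

```text
clock: 24.45
ee_pos: [0.4501, -0.1014, 0.0726]
orientation: [-0.0, 0.172, 0.985, 0.0]
force: [-0.5, 1.8, 1.1]
width: 0.008
gripper_force: 0.6
```

>>> step_arm:
  motion: [-0.002,-0.08,0,-0.43,1,-0.002,-0.08,0,-0.43,1,-0.002,-0.08,0,-0.43,1,0,0,0,0,1,0,0,0,0,1]

```text
clock: 24.95
ee_pos: [0.4486, -0.1073, 0.0726]
orientation: [0.0, 0.121, 0.993, -0.0]
force: [0.4, 0.5, 0.1]
width: 0.008
gripper_force: 0.1
```

Run:
```python
from h import *
from plant import r
hk(r)
```

```text
r,phi 58.0 65.1 yaw 66.8 F [0.4 0.5 0.1]
w 304 [228. 250.] [13.9 68. ] 78.5
t 17 [373. 132.] [-417.3 -332.6] -141.4
t 50 [263. 201.] [-60.9 -15.5] -165.8
```

>>> step_arm:
  motion: [0,-0.05,0,-0.25,1,0,-0.05,0,-0.25,1,0,-0.05,0,-0.25,1,0,-0.05,0,-0.25,1,0,0,0,0,1]

```text
clock: 25.55
ee_pos: [0.4475, -0.1122, 0.0727]
orientation: [0.0, 0.08, 0.997, -0.0]
force: [0.0, 1.7, -0.7]
width: 0.007
gripper_force: 0.3
```

>>> step_arm:
  motion: [0,-0.03,0,-0.15,1,0,-0.03,0,-0.15,1,0,-0.03,0,0,1,0,0,0,0,1,0,0,0,0,1]

```text
clock: 26.05
ee_pos: [0.4472, -0.1143, 0.0727]
orientation: [0.0, 0.069, 0.998, -0.0]
force: [0.3, 1.5, 0.4]
width: 0.007
gripper_force: 0.4
```

Run:
```python
from h import *
from plant import r
hk(r)
```

```text
r,phi 58.0 72.1 yaw 72.8 F [0.3 1.5 0.4]
w 296 [228. 251.] [ 5.8 69.1] 85.2
t 19 [373. 132.] [-416.8 -333.5] -141.3
t 44 [263. 201.] [-61.9 -15.5] -165.9
```

>>> step_arm:
  motion: [0,-0.03,0,0,1,0,-0.03,0,0,1,0,-0.02,0,0,1,0,0,0,0,1,0,0,0,0,1]

```text
clock: 26.65
ee_pos: [0.4469, -0.1163, 0.0727]
orientation: [0.0, 0.069, 0.998, -0.0]
force: [2.1, 0.7, 0.5]
width: 0.006
gripper_force: 0.5
```

>>> step_arm:
  motion: [0,-0.02,0,0,1,0,-0.02,0,0,1,0,0,0,0,1,0,0,0,0,1,0,0,0,0,1]

```text
clock: 27.15
ee_pos: [0.4467, -0.1173, 0.0727]
orientation: [-0.0, 0.069, 0.998, -0.0]
force: [0.1, 1.0, 0.3]
width: 0.005
gripper_force: 0.5
```

>>> step_arm:
  motion: [0,-0.03,0,0,1,0,-0.03,0,0,1,0,0,0,0,1,0,0,0,0,1,0,0,0,0,1]

```text
clock: 27.65
ee_pos: [0.4465, -0.1188, 0.0726]
orientation: [-0.0, 0.069, 0.998, -0.0]
force: [0.8, 1.2, 1.0]
width: 0.002
gripper_force: 0.5
```

>>> step_arm:
  motion: [0,-0.03,0,0,1,0,-0.02,0,0,1,0,0,0,0,1,0,0,0,0,1,0,0,0,0,1]

```text
clock: 28.15
ee_pos: [0.4463, -0.12, 0.0726]
orientation: [-0.0, 0.069, 0.998, -0.0]
force: [1.2, 1.0, -0.1]
width: 0.003
gripper_force: 0.6
```

Run:
```python
from h import *
from plant import r
hk(r)
```

```text
r,phi 58.2 77.7 yaw 72.8 F [ 1.2  1.  -0.1]
w 213 [229. 252.] [ 0.3 70. ] 89.8
t 16 [372. 131.] [-413.8 -333.4] -141.1
t 41 [264. 201.] [-64.2 -15.2] -166.7
```

>>> step_arm:
  motion: [0,-0.03,0,0,1,0,-0.02,0,0,1,0,0,0,0,1,0,0,0,0,1,0,0,0,0,1]

```text
clock: 28.75
ee_pos: [0.4463, -0.1205, 0.0726]
orientation: [0.0, 0.069, 0.998, 0.001]
force: [2.4, 5.4, 0.5]
width: 0.005
gripper_force: 2.4
```

>>> step_arm:
  motion: [0,-0.03,0,0,1,0,-0.02,0,0,1,0,0,0,0,1,0,0,0,0,1,0,0,0,0,1]

```text
clock: 29.25
ee_pos: [0.4463, -0.1207, 0.0726]
orientation: [0.0, 0.069, 0.998, 0.002]
force: [3.3, 7.8, 0.5]
width: 0.004
gripper_force: 4.5
```

The hook is at its stop (force up to about 8 N). I'll back off, rise, turn square and go to the pawl nose.

>>> step_arm:
  motion: [0,0.2,0,0,1,0,0.3,0,0,1,0,0,-0.9,0,1,0,0,-0.9,0,1,0,0,-0.9,0,1]

```text
clock: 29.75
ee_pos: [0.4472, -0.1099, 0.1405]
orientation: [-0.001, 0.068, 0.998, -0.0]
force: [-0.2, 0.3, 0.1]
width: 0.001
gripper_force: 0.0
```

>>> step_arm:
  motion: [0,0,-0.9,1,1,0,0,0,1,1,0,0,0,1,1,0,0,0,1,1,0,0,0,1,1]

```text
clock: 30.25
ee_pos: [0.4474, -0.1101, 0.1625]
orientation: [-0.0, 0.267, 0.964, -0.0]
force: [0.2, -0.1, -0.4]
width: 0.003
gripper_force: 0.0
```

>>> step_arm:
  motion: [0,0,0,1,1,0,0,0,1,1,0,0,0,1,1,0,0,0,1,1,0,0,0,1,1]

```text
clock: 30.75
ee_pos: [0.4474, -0.11, 0.1624]
orientation: [-0.0, 0.453, 0.891, -0.001]
force: [1.1, 0.5, 0.0]
width: 0.003
gripper_force: 0.0
```

>>> step_arm:
  motion: [0,0,0,1,1,0,0,0,1,1,0,0,0,1,1,0,0,0,1,1,0,0,0,1,1]

```text
clock: 31.25
ee_pos: [0.4474, -0.1101, 0.1624]
orientation: [-0.0, 0.621, 0.784, -0.001]
force: [-0.3, 0.3, -0.8]
width: 0.001
gripper_force: 0.0
```

Run:
```python
from h import *
from plant import r
plan(r.read_state(),-64,-24,83)
```

```text
at dock [22.  54.3] z 162.4 yaw 3.9 | go [-3.65  2.89  3.18] turn 0.85 F [-0.3  0.3 -0.8]
```

>>> step_arm:
  motion: [-0.91,0.72,0,0,1,-0.91,0.72,0,0,1,-0.91,0.72,0,0,1,-0.92,0.73,0,0,1,0,0,0,0.85,1]

```text
clock: 31.75
ee_pos: [0.5408, -0.184, 0.1623]
orientation: [0.0, 0.647, 0.762, -0.001]
force: [0.3, -0.3, 0.1]
width: 0.004
gripper_force: 0.0
```

>>> step_arm:
  motion: [0,0,0.9,0,1,0,0,0.9,0,1,0,0,0.9,0,1,0,0,0.48,0,1,0,0,0,0,1]

```text
clock: 32.25
ee_pos: [0.5375, -0.1814, 0.0808]
orientation: [-0.002, 0.646, 0.763, -0.001]
force: [-0.7, 0.2, -0.4]
width: 0.001
gripper_force: 0.0
```

Run:
```python
from h import *
from plant import r
plan(r.read_state(),-64,-24,83)
```

```text
at dock [-62.9 -23.1] z 80.8 yaw 0.2 | go [-0.04  0.03 -0.09] turn 0.04 F [-0.7  0.2 -0.4]
```

>>> step_arm:
  motion: [0.3,0,-0.08,0,1,0.35,0,0,0,1,0.35,0,0,0,1,0.35,0,0,0,1,0.35,0,0,0,1]

```text
clock: 32.75
ee_pos: [0.5322, -0.1393, 0.0857]
orientation: [0.0, 0.646, 0.763, 0.0]
force: [0.8, 0.2, -0.9]
width: 0.005
gripper_force: 0.0
```

>>> step_arm:
  motion: [0.3,0,0,0,1,0.2,0,0,0,1,0,0,0,0,1,0,0,-0.5,0,1,0,0,-1,0,1]

```text
clock: 33.25
ee_pos: [0.5285, -0.1276, 0.1214]
orientation: [-0.002, 0.646, 0.763, -0.001]
force: [-0.1, -0.0, -0.4]
width: 0.005
gripper_force: 0.0
```

>>> step_arm:
  motion: [0,0,-1,0,1,0,0,-1,0,1,0,0,-1,0,1,-0.9,0,0,0,1,-0.9,0,0,0,1]

```text
clock: 33.75
ee_pos: [0.5386, -0.1732, 0.2006]
orientation: [0.002, 0.646, 0.763, 0.001]
force: [-1.0, -1.1, -1.0]
width: 0.003
gripper_force: 0.0
```

>>> step_arm:
  motion: [-0.9,0,0,0,1,-0.9,0,0,0,1,0,0,0,0,1,0,0,0,0,1,0,0,0,0,1]

```text
clock: 34.25
ee_pos: [0.5448, -0.2161, 0.198]
orientation: [-0.0, 0.646, 0.763, 0.0]
force: [-0.4, 0.3, -0.6]
width: 0.002
gripper_force: 0.0
```

Run:
```python
from h import *
from plant import r
hk(r);w=r.capture("wrist");cv2.imwrite("pics/w9.png",cv2.resize(w["frame"][:270,130:390,::-1],None,fx=2.2,fy=2.2))
np.savez("w9.npz",**w)
```

```text
r,phi 101.4 -165.9 yaw 0.2 F [-0.4  0.3 -0.6]
w 304 [160.  92.] [-3.9 58.9] 93.8
w 201 [256. 129.] [-34.  -22.8] -146.2
t 14 [372. 132.] [-415.6 -333.1] -141.3
```

View pics/w9.png

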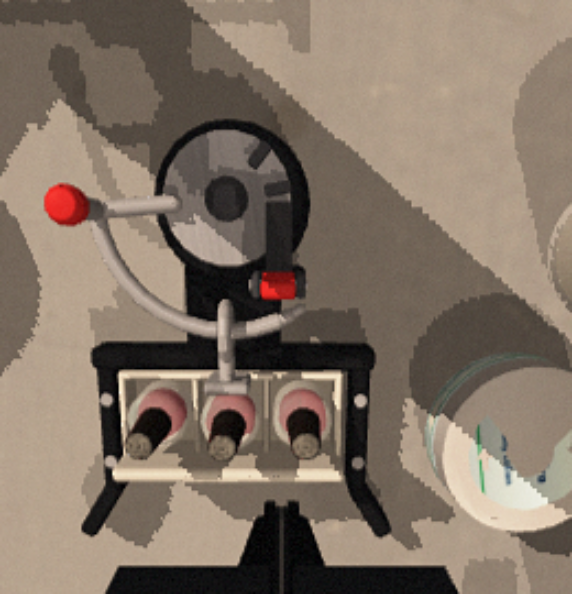

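The wire runs through the eye, the knob is at 93.8° (joint about 1.72), the pawl tab is upright with its nose on the hub, and all the bottles are upright. Handing in.

```bash
python3 -c "
from plant import r
print(r.close_job())"
```

```text
the job is handed in; nothing more can be done
None
```

I handed the job in with the caddy home, the hook through its eye at its stop, the pawl dropped and all three polishes upright in the last camera image; the hand-in call returned no verdict.

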